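Clip self-closing tweezers onto a test coupon and press it home in the cell

ROBOT

A 7-joint arm with a two-finger parallel gripper is mounted at the origin on a cart in front of the work surface, level with it; the furniture and walls round the work are solid. World frame = base frame: x ahead of the robot, y to its left, z up, the work surface at z = 0. Lengths are in mm, angles in rad, forces in N, time in s.
With the tool pointing down it reaches from about 350 to 900 mm from the base axis. Payload 19.9 kg.
Tool frame: the origin (TCP) lies at the centre of the arm's flange, where the gripper is bolted on; the fingertips stand manip.tcp_to_tips ahead of it and the grasp point (between the pads) lies 180 mm ahead of it (manip.tcp_to_tips is the distance from the TCP to the fingertips, in mm); z points along the fingers, x is the direction in which the jaws open and shut, and the axes are right-handed (so a half turn about z gives the same grasp; the last joint's range is limited). The gripper opens to 94 mm and grips with 3 to 60 N. Pads are 16 mm wide; open, the fingers measure 119 mm over their backs; the gripper's body (75 mm by 177 mm) begins 78 mm behind the grasp point.
Start: joints at [-1.188, 0.417, -0.01, 1.614, 0.005, 1.111, -0.053], TCP at [257.004, 569.709, 404.625] pointing down, gripper open.
Joint ranges: [-2.81, 2.81], [-0.39, 2.02], [-1.27, 1.25], [0.06, 2.57], [-1.19, 4.33], [0.19, 2], [-2.82, 2.82]. Speed limits (rad/s): [1.89, 1.89, 2.39, 2.39, 3.01, 3.01, 3.01].

INTERFACE

Orientations are given as [roll, pitch, yaw] about the fixed x, y, z axes, in that order (R = Rz(yaw) Ry(pitch) Rx(roll)).
In Python, from rig import manip gives the robot as it stands. The module is installed in compiled form; this text tells all that it offers.
- The arm moves only by the shell command python3 -m creep 'ROWS' [FORCE]. ROWS is JSON, a list of rows, each a list of 7 numbers: the shift along the tool's x, y, z in m, then the turn, a rotation vector about the tool's x, y, z in degrees, then the gripper's target within -1 to 1 (fully open at 1, half-way at 0, shut at -1). In form: [[dx, dy, dz, ax, ay, az, grip], ...]. A call has 1 to 8 rows; each row shifts and turns the commanded pose from where the row before left it, along the tool's axes as they then stand; what a row does not reach is not made up. A row lasts 1/12 s, in which the tool goes at most 41.7 mm and 7.16 degrees, less where a joint would pass 70% of its speed; a pose out of reach is approached as far as the arm can. A call with a gripper value outside its range is refused whole. The fingers move at their own pace and stop on an object; FORCE is the grip in N (left out, the last holds). Time passes only in rows, so rows that do not move let the fingers close. It gives the time, the measured TCP pose, the force and the opening at its end, in the units of the state.
- manip.state(): the state, without advancing time (a new reading comes with each control period).
- manip.get_image(name): name is "scene" or "top" or "wrist"; returns a dict with "image" (480x640x3 uint8, blue, green, red), "range_z" (480x640 float32, mm along the optical axis (not along the pixel's ray), 0 where there is no reading), "mtx" (3x3 intrinsics, pixels), "distortion" ([k1, k2, p1, p2, k3] as OpenCV has them; the pictures are not rectified), "extrinsics" (4x4, takes a point from camera to world coordinates). Camera axes: x right, y down, z forward; pixel columns grow to the right and rows downward; lengths in mm; the calibration is good to about 2 mm. A picture is of the moment at which its call begins.
- manip.sign_off(): hands the job in, once; it reports no verdict.
Trained networks look in a picture, given as the dict that the camera call returned (one of the last four; its "shot" number tells which), for a name from the list of things; names that differ only in an ending like _2 or _b are one class to them, and where a whole thing is asked for, a point or a joint stands for the part that bears it (a point fixed in the world has none). Each returns a list of dicts, best first, with "score" (0 to 1); they miss things now and then, are a little off and sometimes report something else, mostly with a low value. They report only what shows in the picture. A call takes as long as a camera call. They do not tell look-alikes from the thing itself.
- manip.boxes_of(picture, name): "pixel" ([column, row] in pixels, amid what is visible of it).
- manip.pinpoint(picture, name): "pixel" ([column, row] in pixels: a listed point, or the origin of a listed thing).
The state is a dict: "t": time; "joint_pos": joint angles; "joint_vel": joint speeds; "joint_efforts": joint torques, N m; "tool_pos": TCP position; "ee_rot": TCP orientation; "contact_force": force on the tool from outside, world axes, zero at the start; "moment": the same for the moment, N m; "finger_gap": opening from 0.0 (shut) to 1.0 (fully open).
Only numpy, scipy, OpenCV 4.12 (cv2) and the standard library are available. Lean on these libraries where they do the work, as an engineer would, in place of code of your own. Each camera call takes 0.05 s, during which the arm holds its last target. There are 200 camera calls.

TASK

Squeeze the self-closing tweezers open, take them out of their stand, set them down over the copper coupon in the rack until their stop rests on its top edge, and let go so that they grip it. Then carry the coupon in the tweezers to the test cell and press it gently home in the slot, until the sprung contact under it is pushed fully down, and leave it there with the tweezers still clipped on. Never touch a coupon with the gripper, never push on one with more than 15 N, and leave the other two coupons in the rack.

Things in the scene. Friction and masses are not known exactly. Their poses are not given: they have to be found in the camera images.
- tweezers_handles (a point): Self-closing tweezers, 74 g, tips down; z up, y = line of squeezing. Point midway between the two flat blue handle pads, 90 mm above the tip ends. Pads 18 mm wide (x), 28 high; 36 mm over both (along y) when jaws are shut, 33 with a coupon gripped. Squeezed to 24 mm (end stop, about 8 N) the jaws are fully open; let go, they spring shut (about 6 N a jaw on a coupon).
- tweezers_tab (a point): Centre of the black tab on top of the tweezers: rigid, 12 mm thick (y), 24 wide (x), reaching from 104 to 140 mm (top end) above the tip ends; this point is at 122 mm. Gripping it leaves the jaws shut: the place to carry and press by. The handle pads end right below it, so grip its upper half.
- tweezers_stop (a point): Underside of the tweezers' stem between the jaws, 14 mm above the tip ends: the stop that comes to rest on the coupon's top edge. Jaws are 20 mm wide (x); gap between them 2 mm shut, 14 mm fully open. A steel box (26 x 38 mm) sits round the stem from 40 to 58 mm above the tip ends.
- jaw_a (a joint): Travel of one jaw (the other moves alike), m: 0 shut and empty, 0.0015 with a coupon between the jaws, 0.006 fully open.
- stand: Fixed grey stand of the tweezers on a dark 70 x 90 mm foot, 55 mm high; origin under its centre. The tweezers stand in its pocket with about 1.5 mm of play, tips 5 mm above the table; lift straight up by 60 mm to clear.
- rack: Fixed white rack, 50 x 140 x 24 mm, three slots in a row along its y axis, 45 mm apart; origin under its centre. Coupons stand in slots 18 mm deep with about 0.5 to 1 mm of play, bottom ends 6 mm above the table.
- coupon_copper_centre (a point): Centre of the copper-coloured coupon, the one to mount: a plate 20 mm wide (x), 5 mm thick (y), 60 mm tall (z), 30 g, rounded lower end; the two ends of x or y are alike.
- coupon_steel_centre (a point): Centre of the bare silver-coloured coupon, same size; stays in the rack.
- coupon_dark_centre (a point): Centre of the blue coupon, same size; stays in the rack.
- cell_mouth (a point): Centre of the slot's mouth, on the white top of the fixed grey test cell (80 x 70 x 60 mm high; a red and a black terminal, 16 mm high, at its far edge). z up. The slot is 23 mm (x) by 8 mm (y) with a 2 mm bevel; coupon upright, thickness along y. From 18 mm down two sprung cheeks pinch it (6 N each): about 6 to 8 N to enter, then 4 to 7 N to keep it sliding; they hold it where it is left.
- contact_pad (a joint): Sprung contact at the bottom of the cell's slot; value in m: 0 untouched, 0.002 fully down. Untouched, its top lies 26 to 39 mm below the mouth (set differently each time and not measured: feel for it). It gives 2 mm under about 2 N more, then is hard. Pushing on the coupon with more than 15 N in all is too much.
There are look-alikes about, which are no part of the job. Leave any blue look-alike of the part that bears cell_mouth alone.

How it is judged:
By the outcome, as a careful person would: the job done as asked, in the order asked, and still so for the second after the job is handed in, with the robot touching nothing.
It also fails if it takes over 51 s, if anything falls off the work surface, if the arm or the gripper's body presses on something with over 40 N, if the wrist force passes 120 N, or if a joint passes its speed limit or range.

## Working session

There is one attempt and no reset: what is moved stays moved. The work goes in short steps, Python scripts to look and compute and a shell command to move; the robot and the scene stay as the last step left them, time stands still between calls to the robot, and variables do not carry over. Pictures are saved under pics/ and viewed, about 8 in all and at most 12, crops included, and the job is handed in when it is done.

```bash
mkdir -p pics && cat > h.py <<'E'
import numpy as np, cv2
from rig import manip
def ray(p,px):
    u=cv2.undistortPoints(np.array([[px]],float),p["mtx"],np.array(p["distortion"],float))[0,0]
    return np.array([u[0],u[1],1.0])
def at_depth(p,px,d):
    E=np.array(p["extrinsics"]); return E[:3,:3]@(ray(p,px)*d)+E[:3,3]
def at_z(p,px,z):
    E=np.array(p["extrinsics"]); r=E[:3,:3]@ray(p,px); o=E[:3,3]; return o+r*(z-o[2])/r[2]
def surf(p,px):
    c,r=int(round(px[0])),int(round(px[1])); w=p["range_z"][max(r-1,0):r+2,max(c-1,0):c+2]; w=w[w>0]
    return at_depth(p,px,float(np.median(w))) if w.size else None
def proj(p,X):
    E=np.linalg.inv(np.array(p["extrinsics"])); 
    return cv2.projectPoints(np.array([X],float),cv2.Rodrigues(E[:3,:3])[0],E[:3,3],p["mtx"],np.array(p["distortion"],float))[0][0,0]
E
cat > s1.py <<'E'
from h import *
np.set_printoptions(precision=1,suppress=True)
print(manip.state(), manip.tcp_to_tips)
for n in ["scene","top"]:
    p=manip.get_image(n); cv2.imwrite(f"pics/{n}1.png",p["image"])
    print(n,np.array(p["extrinsics"])[:3,3],p["mtx"][0])
    for k in ["tweezers_handles","tweezers_tab","stand","rack","coupon_copper_centre","coupon_steel_centre","coupon_dark_centre","cell_mouth"]:
        for d in manip.pinpoint(p,k)[:4]:
            print(k,np.array(d["pixel"]),round(d["score"],2),surf(p,d["pixel"]))
E
python3 s1.py
```

```text
{'t': 0.0, 'joint_pos': array([-1.2,  0.4, -0. ,  1.6,  0. ,  1.1, -0.1]), 'joint_vel': array([-0.,  0.,  0., -0.,  0.,  0.,  0.]), 'joint_efforts': array([  0. , -85.1,   0.6, -42.6,  -0. ,   0. ,   0. ]), 'tool_pos': array([257. , 569.6, 404. ]), 'ee_rot': array([3.1, 0. , 1.1]), 'contact_force': array([-0.3, -0.4, -0.5]), 'moment': array([-0., -0., -0.]), 'finger_gap': 1.0024673313895707} 199.2
scene [ -34.3 -489.2  697.3] [527.7   0.  313.1]
tweezers_handles [404.6 328.7] 0.79 [ 483.7 -216.3  103.8]
tweezers_tab [406.2 316.1] 0.81 [ 478.9 -218.8  136. ]
stand [399.3 372.2] 0.71 [ 471.  -223.7   19.2]
rack [244.7 256.6] 0.95 [513.4 183.9  22.8]
coupon_copper_centre [244.5 244.5] 0.47 [527.2 197.1  39.8]
coupon_steel_centre [224.5 239.7] 0.47 [514.3 245.1  36.6]
coupon_dark_centre [262.1 246.8] 0.66 [536.5 153.7  49.6]
cell_mouth [298.5 281.1] 0.84 [500.3  20.7  56.3]
cell_mouth [381.3 271.4] 0.76 [621.9 -79.6  56.1]
cell_mouth [246.8 246.6] 0.31 [535.8 200.8  27.5]
top [ 424.     4.1 1319.7] [606.2   0.  314. ]
tweezers_handles [423.4 278.3] 0.66 [ 483.  -207.6  130.8]
tweezers_tab [429.9 276.3] 0.77 [ 486.6 -218.1  143.2]
stand [412.9 280.5] 0.58 [ 481.2 -197.2   66.5]
rack [226.8 254.8] 0.69 [527.9 196.8  21.8]
coupon_copper_centre [225.  253.9] 0.63 [528.8 198.9  34.2]
coupon_steel_centre [201.7 255.4] 0.49 [522.3 244.1  58.5]
coupon_dark_centre [247.1 247.3] 0.62 [545.4 153.7  20.5]
cell_mouth [355.6 212.7] 0.68 [622.1 -76.7  51.5]
cell_mouth [311.3 267.3] 0.55 [504.6  14.   42.4]
```

```bash
python3 - <<'E'
import cv2
a=cv2.imread("pics/scene1.png"); b=cv2.imread("pics/top1.png")
a=cv2.resize(a[200:430,180:480],(800,613))[:600]
cv2.imwrite("pics/v1.png",a)
b=cv2.resize(b[170:340,160:480],(800,425),interpolation=cv2.INTER_CUBIC)
cv2.imwrite("pics/v2.png",b)
E
```

```text
(no output)
```

View pics/v1.png

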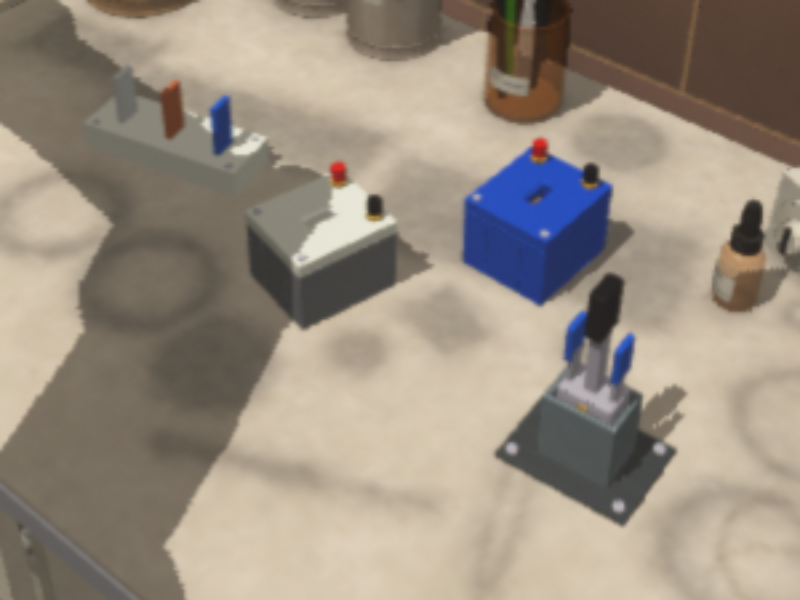

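View pics/v2.png

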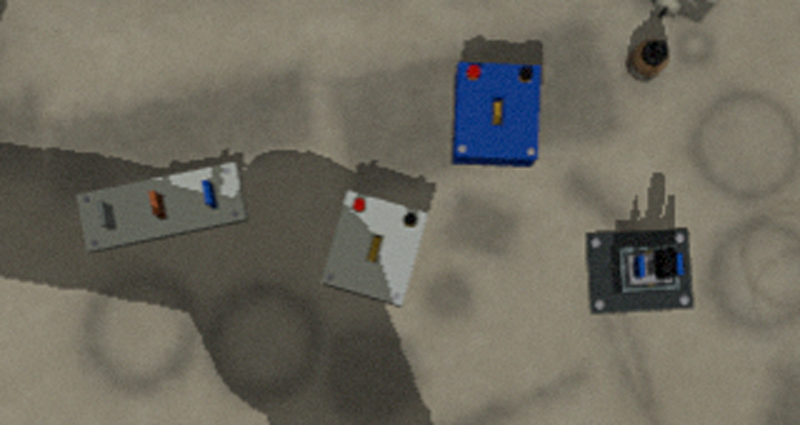

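Candidates: tweezers, one only, at scene (405,329). Copper coupon at (245,244), between steel at (224,240) and blue at (262,247). The cell is the white-topped one at (298,281); the blue one at (381,271) is a look-alike to leave alone. I'll check these choices from close by with the wrist camera.

```bash
python3 - <<'E'
from h import *
np.set_printoptions(precision=4,suppress=True)
from scipy.spatial.transform import Rotation as Ro
p=manip.get_image("wrist"); s=manip.state()
T=np.eye(4);T[:3,:3]=Ro.from_euler('xyz',s["ee_rot"]).as_matrix();T[:3,3]=s["tool_pos"]
print(s["ee_rot"],s["tool_pos"]); print(np.linalg.inv(T)@np.array(p["extrinsics"])); print(p["mtx"])
E
```

```text
[3.1416 0.0002 1.147 ] [256.9971 569.6905 404.5952]
[[  1.      -0.0006  -0.0002   0.8281]
 [  0.0007   0.9716   0.2364 -67.4788]
 [  0.0001  -0.2364   0.9716  19.4393]
 [  0.       0.       0.       1.    ]]
[[367.4322   0.     320.4465]
 [  0.     367.4322 242.8987]
 [  0.       0.       1.    ]]
```

```bash
python3 -m creep '[[-0.024,0.0326,0,0,0,0,1],[-0.024,0.0326,0,0,0,0,1],[-0.024,0.0326,0,0,0,0,1],[-0.024,0.0326,0,0,0,0,1],[-0.024,0.0326,0,0,0,0,1],[-0.024,0.0326,0,0,0,0,1],[-0.024,0.0326,0,0,0,0,1],[-0.024,0.0326,0,0,0,0,1]]' && python3 -m creep '[[-0.024,0.0326,0,0,0,0,1],[-0.024,0.0326,0,0,0,0,1],[-0.024,0.0326,0,0,0,0,1],[-0.024,0.0326,0,0,0,0,1],[-0.024,0.0326,0,0,0,-6,1],[0,0,0,0,0,-6.1,1],[0,0,0,0,0,-6.1,1],[0,0,0,0,0,-6.1,1]]'
cat > s2.py <<'E'
from h import *
import sys
np.set_printoptions(precision=1,suppress=True)
s=manip.state();print(s["t"],s["tool_pos"],np.degrees(s["ee_rot"]))
p=manip.get_image("wrist"); cv2.imwrite(f"pics/{sys.argv[1]}.png",p["image"]); np.save(f"pics/{sys.argv[1]}.npy",p,allow_pickle=True)
for k in sys.argv[2:]:
    for d in manip.pinpoint(p,k)[:3]: print(k,np.array(d["pixel"]),round(d["score"],2),surf(p,d["pixel"]))
E
python3 s2.py w1 rack coupon_copper_centre coupon_steel_centre coupon_dark_centre cell_mouth stand tweezers_tab tweezers_handles
```

```text
t: 1.62
tool_pos: [416.3, 285.5, 405.0]
ee_rot: [3.141, -0.001, 1.147]
contact_force: [1.0, 0.3, 0.6]
finger_gap: 1.0
t: 2.28
tool_pos: [514.0, 112.7, 404.7]
ee_rot: [3.142, 0.0, 1.568]
contact_force: [0.7, -0.1, 0.3]
finger_gap: 1.001
2.2833 [514.  112.7 404.7] [180.    0.   89.9]
rack [400.8 232.1] 0.62 [523.7 193.9  24.4]
coupon_copper_centre [412.7 244.3] 0.6 [529.5 199.5  52. ]
coupon_steel_centre [455.5 235.5] 0.79 [524.1 244.7  38.8]
coupon_dark_centre [366.5 255.5] 0.53 [541.  156.7  49.4]
cell_mouth [124.3 337. ] 0.93 [625.4 -87.1  53.9]
cell_mouth [214.9 216.4] 0.6 [503.6  13.4  44.5]
stand [ 30.2 198.2] 0.75 [ 486.3 -187.9   23. ]
tweezers_handles [455.  236.3] 0.67 [525.4 245.1  36.3]
```

View pics/w1.png

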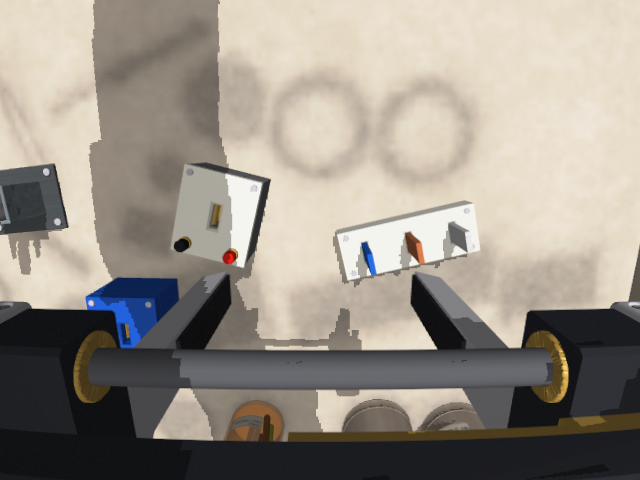

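The view shows the white-topped cell with its slot at (215,216), the blue look-alike at (130,320), and the rack with blue (368,258), copper (413,247) and silver (458,236) coupons. Next I'll fit rectangles to the depth data.

```bash
cat > s3.py <<'E'
from h import *
import sys
np.set_printoptions(precision=1,suppress=True)
def cloud(p):
    E=np.array(p["extrinsics"]); v,u=np.mgrid[0:480,0:640]
    q=cv2.undistortPoints(np.stack([u,v],-1).reshape(-1,1,2).astype(float),p["mtx"],np.array(p["distortion"],float)).reshape(480,640,2)
    d=p["range_z"].astype(float); P=np.dstack([q[...,0]*d,q[...,1]*d,d])
    W=P@E[:3,:3].T+E[:3,3]; W[d<=0]=np.nan; return W
def rect(pts):
    (c,sz,a)=cv2.minAreaRect(pts.astype(np.float32)); return np.array(c),np.array(sz),a
def sel(W,z0,z1,c,r):
    return (W[...,2]>z0)&(W[...,2]<z1)&(np.hypot(W[...,0]-c[0],W[...,1]-c[1])<r)
E
python3 - <<'E'
from s3 import *
p=np.load("pics/w1.npy",allow_pickle=True).item(); W=cloud(p)
for n,z0,z1,c,r in [("rack",19,29,(530,199),85),("cell",54,66,(503,15),65)]:
    m=sel(W,z0,z1,c,r); m=cv2.morphologyEx(m.astype(np.uint8),cv2.MORPH_OPEN,np.ones((3,3)))>0
    print(n,rect(W[m][:,:2]),np.median(W[m][:,2]),m.sum())
for n,c in [("dark",(541,156)),("copper",(530,199)),("steel",(524,244))]:
    m=sel(W,56,72,c,20); print(n,rect(W[m][:,:2]),np.median(W[m],axis=0),m.sum())
# colour: slot (yellowish) centre in cell; copper slot pixels
im=p["image"].astype(int)
hsv=cv2.cvtColor(p["image"],cv2.COLOR_BGR2HSV)
roi=np.zeros((480,640),bool); roi[195:240,195:235]=1
m=roi&(hsv[...,1]>90)
px=np.argwhere(m)[:,::-1].astype(np.float32); print("slot px",px.mean(0),rect(px))
b=[at_z(p,q,60)[:2] for q in px]; print("slot@60",rect(np.array(b)))
roi=np.zeros((480,640),bool); roi[215:275,395:435]=1
m=roi&(hsv[...,1]>90)
px=np.argwhere(m)[:,::-1].astype(np.float32); print("cop px",rect(px),len(px))
cv2.imwrite("pics/v3.png",cv2.resize(p["image"][150:290,160:500],(800,329),interpolation=cv2.INTER_CUBIC))
# yaw of coupon row/rack
E
```

```text
rack (array([533.5, 203.2]), array([ 50.6, 140.4]), 13.185799598693848) 24.43776160628704 5649
cell (array([501. ,  17.6]), array([70.3, 80.4]), 75.112060546875) 60.54633764196279 6285
dark (array([543.6, 159.2]), array([20.4,  5.1]), 12.980907440185547) [542.4 158.7  66.1] 148
copper (array([533.5, 202.5]), array([20.2,  5.4]), 12.819459915161133) [533.2 201.8  66. ] 177
steel (array([523.7, 246.3]), array([19.8,  6.2]), 13.782876014709473) [523.  245.2  65.9] 215
slot px [216.3 214. ] (array([216.3, 214.5]), array([ 6.7, 20.4]), 11.309932708740234)
slot@60 (array([499.5,  19.3]), array([ 6. , 18.8]), 75.110595703125)
cop px (array([414.6, 247.8]), array([33.1, 14.1]), 78.69007110595703) 338
```

```bash
python3 -m creep '[[-0.04,-0.004,0,0,0,0,1],[-0.04,-0.004,0,0,0,0,1],[-0.04,-0.004,0,0,0,0,1],[-0.04,-0.004,0,0,0,0,1],[-0.04,-0.004,0,0,0,0,1],[-0.04,-0.004,0,0,0,0,1],[-0.04,-0.004,0,0,0,0,1],[-0.036,-0.003,0,0,0,0,1]]' 
python3 s2.py w2 stand tweezers_tab tweezers_handles
python3 - <<'E'
from s3 import *
p=np.load("pics/w2.npy",allow_pickle=True).item(); W=cloud(p)
for n,z0,z1,c,r in [("foot",3,15,(484,-210),65),("standtop",52,58,(484,-213),40),("tabtop",135,155,(484,-213),40),("pads",95,118,(484,-213),40)]:
    m=sel(W,z0,z1,c,r); 
    if m.sum()>3: print(n,rect(W[m][:,:2]),np.median(W[m],axis=0),m.sum())
hsv=cv2.cvtColor(p["image"],cv2.COLOR_BGR2HSV)
m=(hsv[...,0]>100)&(hsv[...,0]<130)&(hsv[...,1]>140)&(W[...,2]>80)&(W[...,2]<130)&(np.hypot(W[...,0]-484,W[...,1]+213)<40)
print("blue",m.sum(),rect(W[m][:,:2]))
top=m&(W[...,2]>104)
l,cnt,st,ce=cv2.connectedComponentsWithStats(top.astype(np.uint8))[0:4]
for i in range(1,l):
    k=cnt==i
    if k.sum()>10: print(k.sum(),rect(W[k][:,:2]),np.nanmedian(W[k],0),ce[i])
E
```

```text
t: 3.4
tool_pos: [479.9, -204.7, 405.0]
ee_rot: [3.141, 0.0, 1.563]
contact_force: [1.2, -0.6, -0.6]
finger_gap: 1.002
3.4 [ 479.9 -204.7  405. ] [180.    0.   89.5]
stand [317.4 229.6] 0.81 [ 479.  -207.2   63.1]
tweezers_tab [308.7 262.4] 0.69 [ 484.9 -212.5  145.2]
tweezers_handles [308.2 248.1] 0.83 [ 477.8 -213.1  133.8]
tweezers_handles [316.6 229.3] 0.48 [ 478.8 -207.9   62.9]
foot (array([ 477.7, -213.8]), array([94.2, 90.1]), 4.510159492492676) [ 473.6 -207.9    4.5] 2962
standtop (array([ 489.5, -212.9]), array([36.9, 49. ]), 4.387539386749268) [ 476.7 -206.7   55.2] 592
tabtop (array([ 489.5, -212.8]), array([24.3, 12.1]), 4.482632637023926) [ 487.9 -212.5  145. ] 606
pads (array([ 488.2, -213. ]), array([21.1, 36.2]), 5.5677490234375) [ 487.7 -221.8  109.1] 380
blue 377 (array([ 489.5, -212.8]), array([18.1, 35.6]), 4.515622138977051)
141 (array([ 488.3, -197.4]), array([18. ,  4.7]), 3.9578726291656494) [ 487.8 -197.7  109.2] [329.5 252.4]
149 (array([ 490.7, -228.1]), array([17.8,  4.9]), 4.132959365844727) [ 490.2 -228.1  109.2] [290.4 255.7]
```

View pics/w2.png

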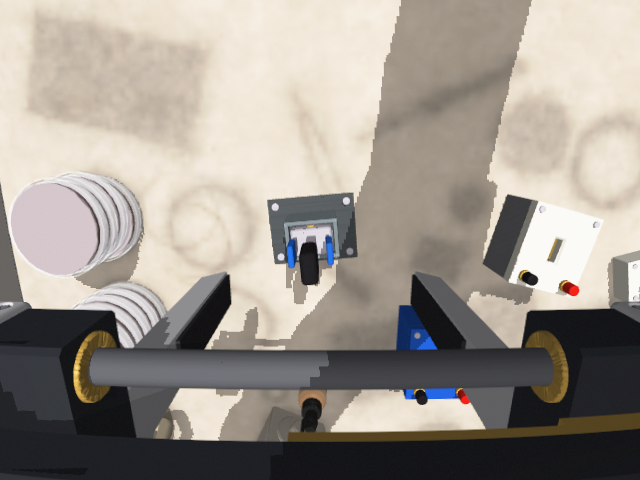

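```bash
python3 - <<'E'
from s3 import *
p=np.load("pics/w2.npy",allow_pickle=True).item(); W=cloud(p)
for (r,c) in [(220,50),(225,135),(330,120),(415,310)]: print((c,r),W[r,c])
m=(W[...,2]>20)&(W[...,2]<230)&(np.hypot(W[...,0]-489,W[...,1]+213)<180)&(np.hypot(W[...,0]-489,W[...,1]+213)>40)
m[300:]=False
print(np.nanmin(W[m],0),np.nanmax(W[m],0))
E
python3 -m creep '[[-0.004,0.005,0,0,0,-2.5,1],[-0.004,0.005,0,0,0,-2.4,1]]'
```

```text
(50, 220) [ 464.7 -443.9   78.1]
(135, 225) [ 482.2 -398.7   14.7]
(120, 330) [ 565.6 -388.1   87.5]
(310, 415) [ 666.4 -216.6   73.9]
[ 470.5 -263.   205.2] [ 486.7 -145.7  229.9]
t: 3.77
tool_pos: [491.3, -208.9, 404.7]
ee_rot: [3.142, -0.001, 1.653]
contact_force: [-0.0, 0.8, -0.5]
finger_gap: 0.999
```

```bash
python3 -m creep '[[0,0,0.035,0,0,0,1],[0,0,0.035,0,0,0,1],[0,0,0.03,0,0,0,1],[0,0,0,0,0,0,1]]'
```

```text
t: 4.1
tool_pos: [490.0, -208.1, 300.0]
ee_rot: [-3.135, -0.003, 1.652]
contact_force: [-1.1, 0.7, -0.8]
finger_gap: 1.005
```

```bash
python3 -m creep '[[-0.0045,-0.001,0.0125,0,0,0,1],[0,0,0.012,0,0,0,1],[0,0,0,0,0,0,1],[0,0,0,0,0,0,1]]' && python3 s2.py w3 tweezers_handles
```

```text
t: 4.43
tool_pos: [490.4, -214.8, 280.7]
ee_rot: [3.141, 0.0, 1.65]
contact_force: [0.5, 0.3, 0.7]
finger_gap: 0.996
4.4333 [ 490.4 -214.8  280.7] [180.    0.   94.5]
tweezers_handles [325.1 297.8] 0.97 [ 477.7 -213.7  127.6]
```

```bash
python3 - <<'E'
from s3 import *
p=np.load("pics/w3.npy",allow_pickle=True).item(); W=cloud(p)
for z0,z1 in [(138,152),(100,114)]:
    m=sel(W,z0,z1,(489,-213),26); print(rect(W[m][:,:2]),np.median(W[m],0),m.sum())
E
python3 -m creep '[[0.002,0,0.005,0,0,0,1],[0,0,0,0,0,0,0]]' 20
python3 -m creep '[[0,0,0,0,0,0,-1],[0,0,0,0,0,0,-1],[0,0,0,0,0,0,-1],[0,0,0,0,0,0,-1],[0,0,0,0,0,0,-1],[0,0,0,0,0,0,-1]]' 20
```

```text
(array([ 484.2, -213.1]), array([14.2, 11.9]), 4.62266731262207) [ 482.6 -213.4  144.8] 1312
(array([ 488.1, -212.9]), array([21.3, 36.2]), 3.9068233966827393) [ 487.8 -210.9  109.1] 1075
t: 4.7
tool_pos: [490.1, -212.4, 275.0]
ee_rot: [3.141, -0.0, 1.65]
contact_force: [0.5, -0.2, 0.4]
finger_gap: 0.958
t: 5.2
tool_pos: [490.1, -212.9, 275.2]
ee_rot: [3.142, 0.0, 1.65]
contact_force: [0.9, 0.5, -1.0]
finger_gap: 0.544
```

```bash
python3 -m creep '[[0,0,0,0,0,0,-1],[0,0,0,0,0,0,-1],[0,0,0,0,0,0,-1],[0,0,0,0,0,0,-1],[0,0,0,0,0,0,-1],[0,0,0,0,0,0,-1],[0,0,0,0,0,0,-1]]' 20 && python3 -m creep '[[0,0,-0.005,0,0,0,-1],[0,0,-0.01,0,0,0,-1],[0,0,-0.02,0,0,0,-1],[0,0,-0.02,0,0,0,-1],[0,0,-0.02,0,0,0,-1],[0,0,-0.02,0,0,0,-1],[0,0,-0.02,0,0,0,-1],[0,0,-0.02,0,0,0,-1]]'
```

```text
t: 5.78
tool_pos: [490.2, -212.9, 275.5]
ee_rot: [3.141, 0.0, 1.65]
contact_force: [-1.7, 0.8, 6.3]
finger_gap: 0.22
t: 6.45
tool_pos: [489.8, -212.8, 412.0]
ee_rot: [3.141, 0.0, 1.65]
contact_force: [0.6, 0.2, -0.1]
finger_gap: 0.222
```

```bash
python3 s2.py w4 tweezers_handles tweezers_tab tweezers_stop && python3 - <<'E'
from s3 import *
p=manip.get_image("scene"); c=proj(p,[490,-213,180])
print(c,manip.state()["contact_force"]); x,y=map(int,c)
a=cv2.resize(p["image"][y-70:y+80,x-80:x+80],(480,450),interpolation=cv2.INTER_CUBIC)
b=cv2.resize(cv2.imread("pics/w4.png")[200:400,200:440],(320,267))
o=np.zeros((450,800,3),np.uint8);o[:,:480]=a;o[:267,480:]=b;cv2.imwrite("pics/v4.png",o)
E
```

```text
6.45 [ 489.8 -212.8  412. ] [180.    0.   94.5]
tweezers_handles [320.  300.7] 0.91 [ 477.9 -213.6  260.2]
tweezers_tab [320.8 335.1] 0.78 [ 481.1 -213.1  281.7]
tweezers_stop [320.4 255.5] 0.78 [ 477.1 -213.6  198.3]
tweezers_stop [322.1 217. ] 0.74 [ 488.6 -211.1    4.2]
[409.9 288.5] [ 0.2  0.7 -1. ]
```

View pics/v4.png

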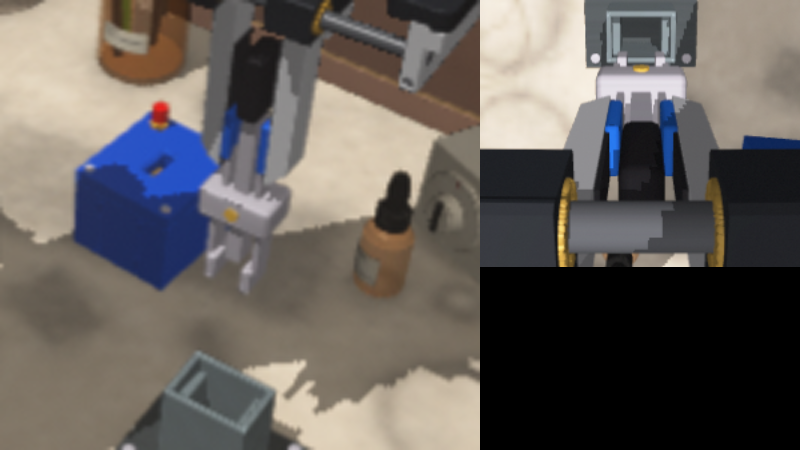

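```bash
python3 -m creep '[[0.02,0.0037,0,0,0,0,-1],[0.036,0.0067,0,0,0,0,-1],[0.038,0.007,0,0,0,0,-1],[0.038,0.007,0,0,0,0,-1],[0.038,0.007,0,0,0,0,-1],[0.038,0.007,0,0,0,0,-1],[0.038,0.007,0,0,0,0,-1],[0.038,0.007,0,0,0,0,-1]]' && python3 -m creep '[[0.038,0.007,0,0,0,0,-1],[0.038,0.007,0,0,0,0,-1],[0.038,0.007,0,0,0,0,-1],[0.013,0.0026,0,0,0,-4.3,-1],[0,0,0,0,0,-4.3,-1],[0,0,0.02,0,0,0,-1],[0,0,0.02,0,0,0,-1],[0,0,0,0,0,0,-1]]' && python3 -m creep '[[0,0,0,0,0,0,-1]]'
cat > s4.py <<'E'
from s3 import *
p=np.load(f"pics/{sys.argv[1]}.npy",allow_pickle=True).item(); W=cloud(p)
c=(533.5,202.5)
m=sel(W,19,29,c,85); m=cv2.morphologyEx(m.astype(np.uint8),cv2.MORPH_OPEN,np.ones((3,3)))>0
print("rack",rect(W[m][:,:2]),m.sum())
for n,c2 in [("dark",(543.6,159.2)),("copper",c),("steel",(523.7,246.3))]:
    m=sel(W,58,72,c2,18)
    if m.sum()>5: print(n,rect(W[m][:,:2]),np.median(W[m],axis=0),m.sum())
E
python3 s2.py w5 tweezers_stop coupon_copper_centre coupon_steel_centre coupon_dark_centre; python3 s4.py w5
```

```text
t: 7.37
tool_pos: [519.4, 76.3, 409.4]
ee_rot: [-3.14, 0.0, 1.65]
contact_force: [1.6, -0.2, -0.6]
finger_gap: 0.218
t: 8.03
tool_pos: [532.4, 202.6, 366.0]
ee_rot: [-3.135, 0.001, 1.8]
contact_force: [-0.1, -0.7, -1.4]
finger_gap: 0.217
t: 8.12
tool_pos: [533.2, 202.8, 369.2]
ee_rot: [-3.139, 0.001, 1.8]
contact_force: [-0.4, -0.6, 0.0]
finger_gap: 0.217
8.1167 [533.2 202.8 369.2] [-179.8    0.   103.1]
tweezers_stop [321.3 254.1] 0.92 [519.7 200.1 153.6]
coupon_copper_centre [317.1 233.9] 0.47 [536.5 200.2  23.9]
coupon_steel_centre [367.4 235.9] 0.58 [528.  245.2  23.6]
coupon_dark_centre [269.6 238.2] 0.62 [543.7 161.2  49.6]
rack (array([533.5, 203. ]), array([ 50.6, 140.8]), 13.024163246154785) 6669
dark (array([543.5, 159. ]), array([19.6,  5.1]), 13.328010559082031) [542.7 159.4  66.3] 200
copper (array([530.4, 202. ]), array([14.3,  4. ]), 13.107919692993164) [529.8 201.9  66.3] 118
steel (array([523. , 246.7]), array([20.3,  5.3]), 12.723625183105469) [523.1 246.2  66.2] 204
```

```bash
python3 - <<'E'
from s3 import *
p=np.load("pics/w5.npy",allow_pickle=True).item(); W=cloud(p)
m=sel(W,152,160,(533,202),40); print("box",rect(W[m][:,:2]),np.median(W[m],0),m.sum())
for z0,z1 in [(84,100),(100,116),(116,138)]:
    m=sel(W,z0,z1,(533,202),30); print("jaws",z0,m.sum(), rect(W[m][:,:2]) if m.sum()>5 else "")
s=manip.get_image("scene");x,y=map(int,proj(s,[533,202,100]))
a=cv2.resize(s["image"][y-50:y+50,x-50:x+50],(400,400),interpolation=cv2.INTER_CUBIC)
b=cv2.resize(p["image"][180:310,255:385],(400,400),interpolation=cv2.INTER_CUBIC)
cv2.imwrite("pics/v5.png",np.hstack([a,b]))
E
```

```text
box (array([529.5, 201.9]), array([22.5, 37.4]), 12.718596458435059) [524.3 200.5 156.8] 1393
jaws 84 1 
jaws 100 180 (array([525.4, 200.5]), array([ 6.5, 26.7]), 13.235594749450684)
jaws 116 10 (array([525.5, 200.9]), array([ 0.4, 26.8]), 13.217782020568848)
```

View pics/v5.png

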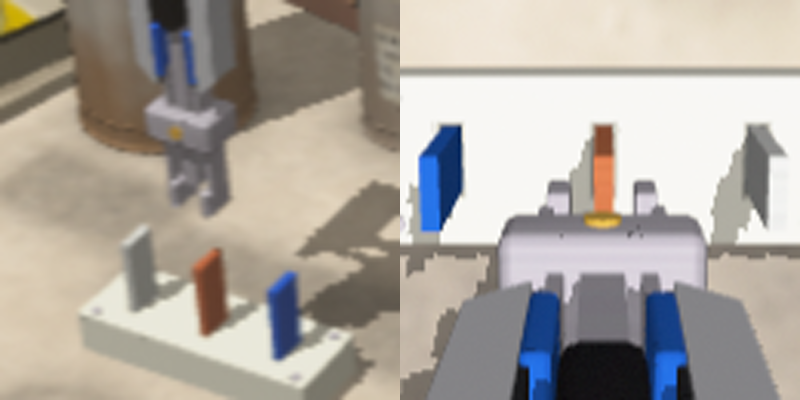

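The left view shows the open jaws above the copper coupon, which is the middle one in the rack. In the right view the jaws straddle it, centred. Tweezers are about 1 mm short in x, so I'll shift and descend.

```bash
python3 -m creep '[[0,0.001,0.01,0,0,0,-1],[0,0,0.015,0,0,0,-1],[0,0,0.01,0,0,0,-1],[0,0,0.005,0,0,0,-1],[0,0,0,0,0,0,-1]]' && python3 -m creep '[[0,0,0.002,0,0,0,-1],[0,0,0,0,0,0,-1]]' && python3 -m creep '[[0,0,0.002,0,0,0,-1],[0,0,0,0,0,0,-1]]'
```

```text
t: 8.83
tool_pos: [534.1, 203.0, 328.8]
ee_rot: [-3.14, 0.001, 1.8]
contact_force: [0.2, -0.5, -0.2]
finger_gap: 0.219
t: 9.0
tool_pos: [534.5, 203.2, 328.3]
ee_rot: [3.141, 0.0, 1.8]
contact_force: [-0.2, 0.6, -0.0]
finger_gap: 0.221
t: 9.17
tool_pos: [534.4, 203.2, 326.3]
ee_rot: [3.141, -0.0, 1.8]
contact_force: [0.5, -0.4, -0.3]
finger_gap: 0.219
```

```bash
python3 -m creep '[[0,0,0.002,0,0,0,-1],[0,0,0,0,0,0,-1]]' && python3 -m creep '[[0,0,0.001,0,0,0,-1],[0,0,0,0,0,0,-1]]' && python3 -m creep '[[0,0,0.001,0,0,0,-1],[0,0,0,0,0,0,-1]]'
```

```text
t: 9.33
tool_pos: [534.3, 203.1, 324.0]
ee_rot: [-3.142, 0.0, 1.8]
contact_force: [0.4, 0.2, -0.6]
finger_gap: 0.219
t: 9.5
tool_pos: [534.3, 203.1, 323.1]
ee_rot: [-3.141, 0.0, 1.8]
contact_force: [-1.3, 0.2, -0.8]
finger_gap: 0.217
t: 9.67
tool_pos: [534.6, 203.2, 322.4]
ee_rot: [3.141, -0.0, 1.8]
contact_force: [0.1, -0.8, 3.2]
finger_gap: 0.218
```

```bash
python3 -m creep '[[0,0,0,0,0,0,0.2],[0,0,0,0,0,0,0.2],[0,0,0,0,0,0,0.2],[0,0,0,0,0,0,0.2],[0,0,0,0,0,0,0.2],[0,0,0,0,0,0,0.2]]' && python3 s2.py w6 tweezers_stop tweezers_tab && python3 - <<'E'
from s3 import *
p=np.load("pics/w6.npy",allow_pickle=True).item(); W=cloud(p)
for n,z0,z1,r in [("tabtop",185,198,30),("box",105,114,40),("jaws",45,63,25),("pads",150,161,30)]:
    m=sel(W,z0,z1,(533,202),r); print(n,rect(W[m][:,:2]) if m.sum()>5 else "",np.median(W[m],0),m.sum())
s=manip.get_image("scene");x,y=map(int,proj(s,[533,202,90]))
a=cv2.resize(s["image"][y-50:y+50,x-50:x+50],(400,400),interpolation=cv2.INTER_CUBIC)
b=cv2.resize(p["image"][190:350,240:400],(400,400),interpolation=cv2.INTER_CUBIC)
cv2.imwrite("pics/v6.png",np.hstack([a,b]))
E
```

```text
t: 10.17
tool_pos: [534.3, 203.1, 322.1]
ee_rot: [-3.141, 0.0, 1.8]
contact_force: [0.7, -0.0, -0.2]
finger_gap: 0.591
10.1667 [534.3 203.1 322.1] [-180.     0.   103.1]
tweezers_stop [318.4 254.9] 0.74 [522.1 199.2 107.2]
tweezers_tab [321.3 338. ] 0.91 [526.4 201.8 192.7]
tabtop (array([528.4, 201.2]), array([12. , 58.9]), 13.27045726776123) [526.4 200.7 191.4] 1425
box (array([533.6, 203.1]), array([26.8, 37.5]), 13.30251407623291) [528.4 201.1 110.2] 1871
jaws (array([524.3, 200.9]), array([ 1.7, 14.5]), 12.897893905639648) [524.  200.5  57.2] 88
pads (array([533.3, 202.2]), array([21.1, 58.6]), 12.965438842773438) [533.4 193.1 156.1] 1457
```

View pics/v6.png

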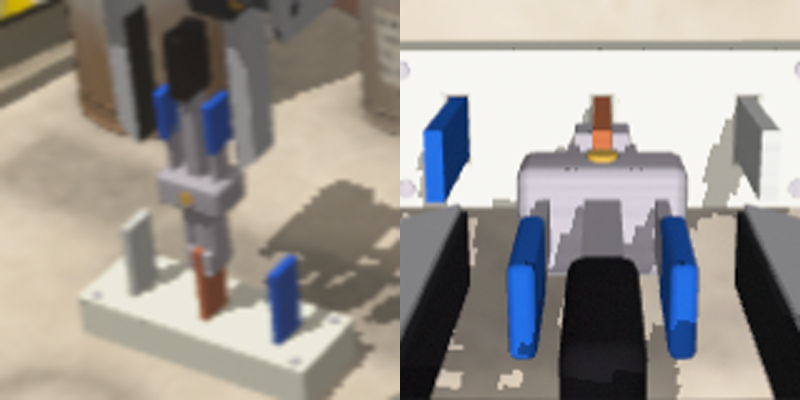

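The coupon is gripped: the jaws are shut on the copper coupon and the stop rests on its top edge. The box top at 110 mm matches. Now re-gripping on the tab.

```bash
python3 -m creep '[[0,0,-0.01,0,0,0,0.2],[0,0,-0.015,0,0,0,0.2],[0,0,-0.011,0,0,0,0.1],[0,0,-0.005,0,0,0,0],[0,0,0,0,0,0,-1],[0,0,0,0,0,0,-1],[0,0,0,0,0,0,-1],[0,0,0,0,0,0,-1]]' 30 && python3 -m creep '[[0,0,0,0,0,0,-1],[0,0,0,0,0,0,-1],[0,0,0,0,0,0,-1],[0,0,0,0,0,0,-1],[0,0,0,0,0,0,-1]]' 30
```

```text
t: 11.03
tool_pos: [534.2, 203.1, 362.5]
ee_rot: [-3.141, 0.0, 1.8]
contact_force: [-0.2, 0.5, -0.1]
finger_gap: 0.251
t: 11.45
tool_pos: [534.3, 203.1, 363.0]
ee_rot: [-3.141, 0.0, 1.8]
contact_force: [0.2, -0.5, -1.1]
finger_gap: 0.126
```

```bash
python3 -m creep '[[0,0,-0.004,0,0,0,-1],[0,0,-0.01,0,0,0,-1],[0,0,-0.016,0,0,0,-1],[0,0,-0.02,0,0,0,-1],[0,0,-0.02,0,0,7,-1],[0,0,-0.014,0,0,7,-1],[0,0,-0.008,0,0,7,-1],[0,0,0,0,0,7,-1]]' && python3 -m creep '[[-0.015,0.0013,0,0,0,0,-1],[-0.031,0.0026,0,0,0,0,-1],[-0.034,0.0028,0,0,0,0,-1],[-0.034,0.0028,0,0,0,0,-1],[-0.034,0.0028,0,0,0,0,-1],[-0.026,0.0022,0,0,0,0,-1],[-0.014,0.001,0,0,0,0,-1],[0,0,0,0,0,0,-1]]' 
python3 s2.py w7 tweezers_stop cell_mouth coupon_copper_centre; python3 - <<'E'
from s3 import *
p=np.load("pics/w7.npy",allow_pickle=True).item(); W=cloud(p); z=manip.state()["tool_pos"][2]-311
print("tips z",z)
for n,z0,z1,r in [("cell",56,65,62),("box",z+54,z+62,30),("jaws",z+0,z+30,30)]:
    m=sel(W,z0,z1,(501,17.6),r); print(n,rect(W[m][:,:2]) if m.sum()>5 else "",np.median(W[m],0),m.sum())
for k in range(-50,12,10):
    m=sel(W,z+k,z+k+10,(501,17.6),30); print("slice",z+k, m.sum(),rect(W[m][:,:2]) if m.sum()>5 else "")
b=cv2.resize(p["image"][140:340,200:440],(720,600),interpolation=cv2.INTER_CUBIC)
cv2.imwrite("pics/v7.png",b)
E
```

```text
t: 12.12
tool_pos: [534.5, 203.1, 458.2]
ee_rot: [3.139, -0.002, 1.305]
contact_force: [-0.1, 1.0, -2.1]
finger_gap: 0.126
t: 12.78
tool_pos: [500.2, 13.6, 456.0]
ee_rot: [3.141, 0.0, 1.309]
contact_force: [0.2, -1.4, -0.8]
finger_gap: 0.124
12.7833 [500.2  13.6 456. ] [180.   0.  75.]
tweezers_stop [318.9 240.9] 0.97 [489.   16.2 202.1]
cell_mouth [322.1 221.2] 0.92 [490.6  18.2 124.7]
coupon_copper_centre [319. 233.] 0.52 [492.7  15.1 159.8]
tips z 144.3931592631635
cell (array([501.3,  17.7]), array([70.4, 78.6]), 74.97750854492188) [488.2  25.2  60.5] 3501
box (array([498.8,  14.6]), array([38. , 23.5]), 75.09133911132812) [494.1  16.5 203.5] 1188
jaws (array([492. ,  16.5]), array([17.8,  4.3]), 73.40831756591797) [491.7  16.5 158.9] 147
slice 94.39315926316351 6 (array([490.2,  16.9]), array([4.6, 0.2]), 73.89600372314453)
slice 104.39315926316351 9 (array([490.2,  16.4]), array([3.6, 0.4]), 77.6634750366211)
slice 114.39315926316351 12 (array([490.2,  16.9]), array([4.4, 0.3]), 76.08805847167969)
slice 124.39315926316351 13 (array([490.2,  16.9]), array([4.3, 0.3]), 75.66254425048828)
slice 134.3931592631635 13 (array([490.2,  16.9]), array([4.1, 0.4]), 73.70111083984375)
slice 144.3931592631635 34 (array([490.6,  16.4]), array([14.3,  1.7]), 76.46135711669922)
slice 154.3931592631635 113 (array([492.1,  16.5]), array([17.8,  4.3]), 73.40831756591797)
```

View pics/v7.png

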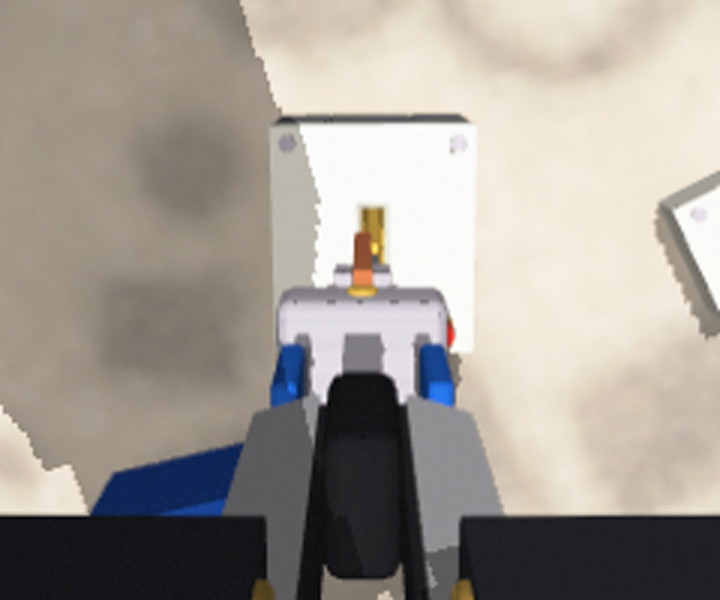

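```bash
python3 - <<'E'
from s3 import *
p=np.load("pics/w7.npy",allow_pickle=True).item()
C=np.array([501.2,17.65]); u=np.array([.966,-.259]); v=np.array([.259,.966])
g=p["image"].astype(int)
for nm,c,rows in [("col profile",324,range(200,216))]:
    for r in rows:
        X=at_z(p,[c,r],60.5)[:2]-C; print(r,g[r,c],"u=%.1f"%(X@u))
for r in (214,222):
  for c in range(316,333):
    X=at_z(p,[c,r],60.5)[:2]-C; print(r,c,g[r,c],"v=%.1f"%(X@v))
p=np.load("pics/w1.npy",allow_pickle=True).item(); h=cv2.cvtColor(p["image"],cv2.COLOR_BGR2HSV)
print("w1 along u")
for t in np.arange(-16,17,1.0):
    q=proj(p,[*(C+u*t),60.5]); r,c=int(round(q[1])),int(round(q[0])); print(t,p["image"][r,c],end="; ")
print("\nw1 along v")
for t in np.arange(-8,8.1,.8):
    q=proj(p,[*(C-u*6+v*t),60.5]); r,c=int(round(q[1])),int(round(q[0])); print(round(t,1),p["image"][r,c],end="; ")
E
```

```text
200 [249 250 251] u=-20.7
201 [249 251 251] u=-19.7
202 [249 251 251] u=-18.7
203 [249 251 251] u=-17.6
204 [249 250 251] u=-16.6
205 [249 250 251] u=-15.6
206 [249 251 251] u=-14.5
207 [238 243 244] u=-13.5
208 [202 221 226] u=-12.4
209 [126 172 195] u=-11.4
210 [ 59 141 176] u=-10.4
211 [ 59 140 174] u=-9.3
212 [ 57 140 173] u=-8.3
213 [ 59 140 174] u=-7.2
214 [ 58 139 174] u=-6.2
215 [ 57 138 173] u=-5.2
214 316 [249 250 251] v=-8.2
214 317 [249 250 251] v=-7.2
214 318 [243 247 247] v=-6.2
214 319 [206 220 222] v=-5.1
214 320 [129 170 187] v=-4.1
214 321 [ 54 128 162] v=-3.1
214 322 [ 47 111 139] v=-2.0
214 323 [ 57 135 170] v=-1.0
214 324 [ 58 139 174] v=0.0
214 325 [ 60 140 175] v=1.1
214 326 [ 49 115 145] v=2.1
214 327 [ 71 131 159] v=3.1
214 328 [192 220 226] v=4.2
214 329 [227 236 237] v=5.2
214 330 [245 248 249] v=6.3
214 331 [248 250 251] v=7.3
214 332 [249 250 251] v=8.3
222 316 [249 251 251] v=-8.3
222 317 [247 249 250] v=-7.2
222 318 [ 51  78 138] v=-6.2
222 319 [ 51  78 138] v=-5.1
222 320 [ 51  78 138] v=-4.1
222 321 [ 52  78 139] v=-3.1
222 322 [ 50  80 139] v=-2.0
22
[... 650 characters left out ...]
25]; 2.0 [ 40  98 123]; 3.0 [ 39  95 120]; 4.0 [ 38  93 119]; 5.0 [ 42 102 128]; 6.0 [ 41 100 126]; 7.0 [46 80 98]; 8.0 [53 51 51]; 9.0 [68 69 71]; 10.0 [88 93 95]; 11.0 [109 116 118]; 12.0 [131 139 141]; 13.0 [135 143 145]; 14.0 [147 157 159]; 15.0 [157 168 170]; 16.0 [157 168 170]; 
w1 along v
-8.0 [158 168 170]; -7.2 [157 167 170]; -6.4 [149 158 161]; -5.6 [122 131 133]; -4.8 [122 131 133]; -4.0 [125 132 134]; -3.2 [107 114 115]; -2.4 [77 86 91]; -1.6 [ 64  96 114]; -0.8 [ 45 105 132]; -0.0 [ 39  95 119]; 0.8 [ 36  85 106]; 1.6 [ 36  82 103]; 2.4 [46 81 98]; 3.2 [ 63 108 131]; 4.0 [ 81 132 157]; 4.8 [134 150 156]; 5.6 [151 160 163]; 6.4 [157 168 170]; 7.2 [157 168 170]; 8.0 [158 169 171];
```

The slot is centred on the white top, at (501.2, 17.7). The coupon hangs upright and needs +3.5 mm along tool x and +0.4 mm along tool y.

```bash
python3 -m creep '[[0.0035,0.0004,0.005,0,0,0,-1],[0,0,0.012,0,0,0,-1],[0,0,0.012,0,0,0,-1],[0,0,0.003,0,0,0,-1],[0,0,0,0,0,0,-1],[0,0,0,0,0,0,-1]]' 40
python3 s2.py w8 cell_mouth; python3 - <<'E'
from s3 import *
p=np.load("pics/w8.npy",allow_pickle=True).item(); W=cloud(p); b=manip.state()["tool_pos"][2]-357
C=np.array([501.2,17.65]); u=np.array([.966,-.259]); v=np.array([.259,.966])
m=sel(W,56,65,C,62); print("cell",rect(W[m][:,:2]))
for k in (4,12,20,28,36,44):
    m=sel(W,b+k,b+k+8,C,25); 
    if m.sum()>4: c,s,a=rect(W[m][:,:2]); print("slice",b+k,m.sum(),s,"near edge rel mouth u=%.1f v=%.1f"%((c-C)@u,(c-C)@v))
E
```

```text
t: 13.48
tool_pos: [502.5, 21.2, 423.3]
ee_rot: [-3.141, 0.0, 1.312]
contact_force: [-0.9, -0.5, -1.6]
finger_gap: 0.124
13.4833 [502.5  21.2 423.3] [-180.     0.    75.2]
cell_mouth [317.1 230.1] 0.81 [492.4  21.7 126.1]
cell (array([501.2,  17.7]), array([70.3, 79.5]), 75.68888092041016)
slice 70.7051235678756 11 [4.6 0.3] near edge rel mouth u=-10.5 v=4.3
slice 78.7051235678756 9 [4.4 0.3] near edge rel mouth u=-10.5 v=4.3
slice 86.7051235678756 9 [4.3 0.5] near edge rel mouth u=-10.3 v=4.3
slice 94.7051235678756 12 [4.3 0.5] near edge rel mouth u=-10.4 v=4.3
slice 102.7051235678756 11 [4.1 0.3] near edge rel mouth u=-10.3 v=4.3
slice 110.7051235678756 24 [14.3  1.8] near edge rel mouth u=-9.9 v=3.9
```

```bash
python3 -m creep '[[-0.0022,0.0003,0,0,0,0,-1],[-0.002,0,0,0,0,0,-1],[0,0,0,0,0,0,-1],[0,0,0,0,0,0,-1],[0,0,0,0,0,0,-1]]' 40
python3 s2.py w9 cell_mouth; python3 - <<'E'
from s3 import *
p=np.load("pics/w9.npy",allow_pickle=True).item(); W=cloud(p); b=manip.state()["tool_pos"][2]-357
C=np.array([501.2,17.65]); u=np.array([.966,-.259]); v=np.array([.259,.966])
m=sel(W,56,65,C,62); print("cell",rect(W[m][:,:2]))
for k in (4,12,20,28,36,44):
    m=sel(W,b+k,b+k+8,C,25); 
    if m.sum()>4: c,s,a=rect(W[m][:,:2]); print("slice",b+k,m.sum(),s,"near edge rel mouth u=%.1f v=%.1f"%((c-C)@u,(c-C)@v))
E
```

```text
t: 14.0
tool_pos: [501.6, 16.6, 423.3]
ee_rot: [3.141, -0.0, 1.311]
contact_force: [0.4, 0.1, -0.8]
finger_gap: 0.125
14.0 [501.6  16.6 423.3] [180.   -0.   75.1]
cell_mouth [322.5 227.6] 0.66 [491.5  21.5 121.7]
cell (array([501.2,  17.6]), array([70.3, 79. ]), 75.21700286865234)
slice 70.23514944799979 10 [4.5 0.4] near edge rel mouth u=-10.1 v=-0.3
slice 78.23514944799979 9 [4.4 0.4] near edge rel mouth u=-10.0 v=-0.3
slice 86.23514944799979 9 [4.3 0.3] near edge rel mouth u=-10.1 v=-0.3
slice 94.23514944799979 11 [4.3 0.3] near edge rel mouth u=-10.1 v=-0.3
slice 102.23514944799979 12 [4.1 0.7] near edge rel mouth u=-10.2 v=-0.3
slice 110.23514944799979 19 [14.3  1.6] near edge rel mouth u=-9.4 v=-0.8
```

```bash
python3 -m creep '[[0.0003,0,0.004,0,0,0,-1],[0,0,0.003,0,0,0,-1],[0,0,0.003,0,0,0,-1],[0,0,0,0,0,0,-1]]' && python3 -m creep '[[0,0,0.002,0,0,0,-1],[0,0,0.002,0,0,0,-1],[0,0,0,0,0,0,-1]]' && python3 -m creep '[[0,0,0.002,0,0,0,-1],[0,0,0.002,0,0,0,-1],[0,0,0,0,0,0,-1]]'
```

```text
t: 14.43
tool_pos: [501.5, 16.9, 412.4]
ee_rot: [-3.141, 0.001, 1.311]
contact_force: [-0.0, -0.3, -0.7]
finger_gap: 0.124
t: 14.68
tool_pos: [501.6, 16.9, 408.8]
ee_rot: [-3.141, 0.0, 1.311]
contact_force: [-0.4, -0.3, -1.6]
finger_gap: 0.128
t: 14.93
tool_pos: [501.6, 16.9, 404.8]
ee_rot: [-3.141, 0.0, 1.311]
contact_force: [-0.0, 0.3, -1.3]
finger_gap: 0.123
```

```bash
python3 -m creep '[[0,0,0.002,0,0,0,-1],[0,0,0,0,0,0,-1]]'
```

```text
t: 15.1
tool_pos: [501.6, 16.9, 402.9]
ee_rot: [-3.141, 0.0, 1.311]
contact_force: [1.1, -0.1, -0.9]
finger_gap: 0.125
```

```bash
for_=0; python3 -m creep '[[0,0,0.001,0,0,0,-1],[0,0,0.001,0,0,0,-1],[0,0,0,0,0,0,-1]]'; python3 -m creep '[[0,0,0.001,0,0,0,-1],[0,0,0,0,0,0,-1]]';  python3 -m creep '[[0,0,0.001,0,0,0,-1],[0,0,0,0,0,0,-1]]'; python3 -m creep '[[0,0,0.001,0,0,0,-1],[0,0,0,0,0,0,-1]]'
```

```text
t: 15.35
tool_pos: [501.6, 16.9, 401.0]
ee_rot: [-3.141, 0.0, 1.311]
contact_force: [1.1, -0.4, -1.2]
finger_gap: 0.122
t: 15.52
tool_pos: [501.6, 16.9, 400.0]
ee_rot: [-3.141, 0.0, 1.311]
contact_force: [0.1, 0.5, -0.5]
finger_gap: 0.125
t: 15.68
tool_pos: [501.6, 16.8, 399.1]
ee_rot: [-3.142, 0.0, 1.311]
contact_force: [0.6, -0.5, -1.2]
finger_gap: 0.128
t: 15.85
tool_pos: [501.6, 16.9, 398.0]
ee_rot: [-3.141, 0.0, 1.311]
contact_force: [-0.3, 0.4, -1.0]
finger_gap: 0.127
```

```bash
python3 -m creep '[[0,0,0.001,0,0,0,-1],[0,0,0,0,0,0,-1]]'; python3 -m creep '[[0,0,0.001,0,0,0,-1],[0,0,0,0,0,0,-1]]'; python3 -m creep '[[0,0,0.001,0,0,0,-1],[0,0,0,0,0,0,-1]]'
```

```text
t: 16.02
tool_pos: [501.7, 16.9, 397.1]
ee_rot: [3.142, 0.0, 1.311]
contact_force: [0.1, 0.6, -1.8]
finger_gap: 0.125
t: 16.18
tool_pos: [501.8, 16.9, 396.3]
ee_rot: [3.141, -0.0, 1.311]
contact_force: [0.4, -0.9, 1.8]
finger_gap: 0.125
t: 16.35
tool_pos: [501.8, 16.9, 395.5]
ee_rot: [3.141, -0.0, 1.311]
contact_force: [0.4, 0.7, 4.8]
finger_gap: 0.127
```

```bash
python3 -m creep '[[0,0,0.001,0,0,0,-1],[0,0,0,0,0,0,-1]]'; python3 -m creep '[[0,0,0.001,0,0,0,-1],[0,0,0,0,0,0,-1]]'; python3 -m creep '[[0,0,0.001,0,0,0,-1],[0,0,0,0,0,0,-1]]'
```

```text
t: 16.52
tool_pos: [501.8, 16.9, 394.5]
ee_rot: [3.141, -0.0, 1.311]
contact_force: [-0.2, -0.0, 5.3]
finger_gap: 0.125
t: 16.68
tool_pos: [501.8, 16.9, 393.4]
ee_rot: [3.141, -0.0, 1.311]
contact_force: [-0.5, -0.8, 4.1]
finger_gap: 0.128
t: 16.85
tool_pos: [501.8, 16.9, 392.4]
ee_rot: [3.141, -0.0, 1.311]
contact_force: [-0.3, -0.7, 4.4]
finger_gap: 0.121
```

```bash
python3 -m creep '[[0,0,0.001,0,0,0,-1],[0,0,0,0,0,0,-1]]'; python3 -m creep '[[0,0,0.001,0,0,0,-1],[0,0,0,0,0,0,-1]]'
```

```text
t: 17.02
tool_pos: [501.8, 16.9, 391.4]
ee_rot: [3.141, -0.0, 1.311]
contact_force: [0.7, -0.6, 3.8]
finger_gap: 0.125
t: 17.18
tool_pos: [501.8, 16.9, 390.3]
ee_rot: [3.141, -0.0, 1.311]
contact_force: [1.1, 0.2, 4.0]
finger_gap: 0.126
```

```bash
python3 -m creep '[[0,0,0.001,0,0,0,-1],[0,0,0,0,0,0,-1]]'; python3 -m creep '[[0,0,0.001,0,0,0,-1],[0,0,0,0,0,0,-1]]'
```

```text
t: 17.35
tool_pos: [501.7, 16.9, 389.3]
ee_rot: [3.141, -0.0, 1.311]
contact_force: [0.8, 0.2, 4.6]
finger_gap: 0.128
t: 17.52
tool_pos: [501.7, 16.8, 388.2]
ee_rot: [3.141, 0.0, 1.311]
contact_force: [0.7, 0.9, 4.5]
finger_gap: 0.123
```

```bash
python3 -m creep '[[0,0,0.001,0,0,0,-1],[0,0,0,0,0,0,-1]]'; python3 -m creep '[[0,0,0.001,0,0,0,-1],[0,0,0,0,0,0,-1]]'
```

```text
t: 17.68
tool_pos: [501.7, 16.9, 387.2]
ee_rot: [3.141, -0.0, 1.311]
contact_force: [0.9, -0.8, 3.3]
finger_gap: 0.124
t: 17.85
tool_pos: [501.7, 16.9, 386.2]
ee_rot: [3.141, 0.0, 1.311]
contact_force: [0.4, 0.3, 3.8]
finger_gap: 0.125
```

```bash
python3 -m creep '[[0,0,0.001,0,0,0,-1],[0,0,0,0,0,0,-1]]'; python3 -m creep '[[0,0,0.0005,0,0,0,-1],[0,0,0,0,0,0,-1]]'
```

```text
t: 18.02
tool_pos: [501.7, 16.9, 385.2]
ee_rot: [3.141, 0.0, 1.311]
contact_force: [0.4, -0.7, 3.4]
finger_gap: 0.121
t: 18.18
tool_pos: [501.7, 16.9, 384.7]
ee_rot: [3.141, 0.0, 1.311]
contact_force: [0.5, -0.3, 3.7]
finger_gap: 0.121
```

```bash
python3 -m creep '[[0,0,0.001,0,0,0,-1],[0,0,0,0,0,0,-1]]'; python3 -m creep '[[0,0,0.001,0,0,0,-1],[0,0,0,0,0,0,-1]]'
```

```text
t: 18.35
tool_pos: [501.7, 16.9, 383.6]
ee_rot: [3.142, 0.0, 1.311]
contact_force: [0.2, 0.8, 2.9]
finger_gap: 0.124
t: 18.52
tool_pos: [501.7, 16.9, 382.6]
ee_rot: [-3.142, 0.0, 1.311]
contact_force: [0.7, 0.5, 2.7]
finger_gap: 0.125
```

```bash
python3 -m creep '[[0,0,0.001,0,0,0,-1],[0,0,0,0,0,0,-1]]'
```

```text
t: 18.68
tool_pos: [501.7, 16.9, 381.6]
ee_rot: [-3.142, 0.0, 1.311]
contact_force: [0.3, 0.2, 3.3]
finger_gap: 0.125
```

```bash
python3 -m creep '[[0,0,0.0007,0,0,0,-1],[0,0,0,0,0,0,-1]]'
```

```text
t: 18.85
tool_pos: [501.7, 16.9, 381.0]
ee_rot: [-3.142, 0.0, 1.311]
contact_force: [1.7, -0.3, 3.5]
finger_gap: 0.123
```

```bash
python3 -m creep '[[0,0,0.0007,0,0,0,-1],[0,0,0,0,0,0,-1]]'; python3 -m creep '[[0,0,0.0007,0,0,0,-1],[0,0,0,0,0,0,-1]]'
```

```text
t: 19.02
tool_pos: [501.7, 16.9, 380.3]
ee_rot: [3.142, 0.0, 1.311]
contact_force: [0.0, 0.3, 3.9]
finger_gap: 0.124
t: 19.18
tool_pos: [501.7, 16.9, 379.6]
ee_rot: [3.141, -0.0, 1.311]
contact_force: [0.4, 0.5, 5.5]
finger_gap: 0.124
```

```bash
python3 -m creep '[[0,0,0.0007,0,0,0,-1],[0,0,0,0,0,0,-1]]'
```

```text
t: 19.35
tool_pos: [501.7, 16.9, 379.0]
ee_rot: [3.141, -0.0, 1.311]
contact_force: [-0.2, 1.3, 6.7]
finger_gap: 0.127
```

```bash
python3 -m creep '[[0,0,0.0007,0,0,0,-1],[0,0,0,0,0,0,-1]]'
```

```text
t: 19.52
tool_pos: [501.9, 16.8, 378.7]
ee_rot: [3.141, -0.0, 1.311]
contact_force: [-1.6, -0.1, 12.4]
finger_gap: 0.126
```

Force jumped from 6.7 to 12.4 N while the position stopped advancing, so the contact is at its hard bottom. Time to relieve slightly, let go and clear upward.

```bash
python3 -m creep '[[0,0,-0.0003,0,0,0,-1],[0,0,0,0,0,0,-1]]'; python3 -m creep '[[0,0,0,0,0,0,0],[0,0,0,0,0,0,0],[0,0,0,0,0,0,0],[0,0,0,0,0,0,0],[0,0,0,0,0,0,0],[0,0,0,0,0,0,0]]' && python3 -m creep '[[0,0,-0.005,0,0,0,0],[0,0,-0.015,0,0,0,0],[0,0,-0.02,0,0,0,0],[0,0,-0.02,0,0,0,0],[0,0,-0.02,0,0,0,0],[0,0,-0.02,0,0,0,0],[0,0,0,0,0,0,0],[0,0,0,0,0,0,0]]'
python3 s2.py w10 tweezers_tab; python3 - <<'E'
from s3 import *
p=np.load("pics/w10.npy",allow_pickle=True).item(); W=cloud(p)
for n,z0,z1,r in [("cell",56,63,62),("tabtop",150,175,30),("box",75,95,40)]:
    m=sel(W,z0,z1,(501.2,17.6),r); print(n,rect(W[m][:,:2]) if m.sum()>5 else "",np.median(W[m],0) if m.any() else "",m.sum())
s=manip.get_image("scene");x,y=map(int,proj(s,[501,17,90]))
a=cv2.resize(s["image"][y-65:y+65,x-65:x+65],(400,400),interpolation=cv2.INTER_CUBIC)
b=cv2.resize(p["image"][160:320,240:400],(400,400),interpolation=cv2.INTER_CUBIC)
cv2.imwrite("pics/v8.png",np.hstack([a,b]))
E
```

```text
t: 19.68
tool_pos: [501.7, 16.9, 378.7]
ee_rot: [3.141, -0.0, 1.311]
contact_force: [0.3, -0.1, 7.5]
finger_gap: 0.124
t: 20.18
tool_pos: [501.6, 16.9, 378.4]
ee_rot: [-3.141, 0.0, 1.311]
contact_force: [-0.4, 0.3, 1.0]
finger_gap: 0.487
t: 20.85
tool_pos: [501.7, 16.8, 479.4]
ee_rot: [3.14, -0.001, 1.311]
contact_force: [0.7, -0.3, -0.2]
finger_gap: 0.503
20.85 [501.7  16.8 479.4] [179.9  -0.   75.1]
tweezers_tab [320.7 246.1] 0.62 [498.5  18.7 209.1]
tweezers_tab [469.  192.5] 0.24 [525.5 194.9  25.4]
tweezers_tab [320.  219.5] 0.23 [494.2  19.3 126.8]
cell (array([501.4,  17.7]), array([70.1, 79.4]), 75.32416534423828) [486.3  22.9  60.4] 2919
tabtop (array([501.5,  17.3]), array([32.5, 17.3]), 75.32564544677734) [500.1  26.9 172.1] 347
box (array([512.1,  15.3]), array([52.6, 42.6]), 73.8426742553711) [521.7  21.   77.1] 77
```

View pics/v8.png

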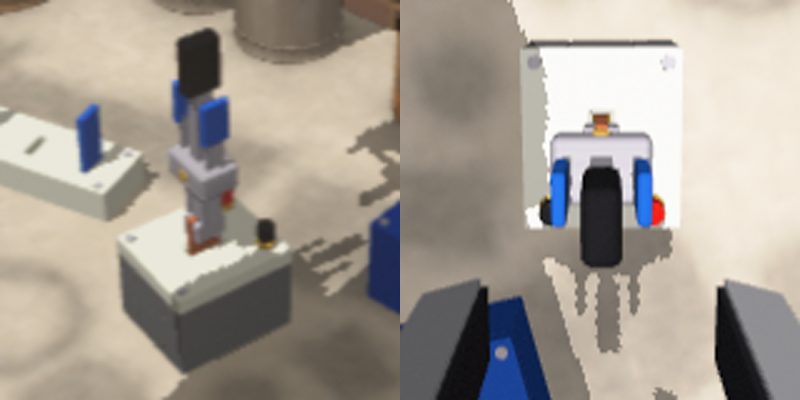

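```bash
python3 -m creep '[[0,0,0,0,0,0,0.2],[0,0,0,0,0,0,0.2]]' && python3 s2.py w11 && python3 - <<'E'
from s3 import *
def zs(f,lst,c):
    p=np.load(f"pics/{f}.npy",allow_pickle=True).item(); W=cloud(p)
    for n,z0,z1,r in lst:
        m=sel(W,z0,z1,c,r); m=cv2.erode(m.astype(np.uint8),np.ones((3,3)))>0; print(f,n,np.median(W[m][:,2]),W[m][:,2].std(),m.sum())
C=(501.2,17.6)
zs("w11",[("cell",56,65,60),("box",122,131,25),("tab",203,214,25)],C)
zs("w9",[("cell",56,65,60),("box",165,176,25)],C)
zs("w6",[("rack",20,28,70),("box",106,115,25),("tab",189,197,14)],(533.5,202.7))
E
```

```text
t: 21.17
tool_pos: [501.6, 16.9, 477.9]
ee_rot: [-3.141, 0.001, 1.311]
contact_force: [0.1, -0.5, 0.3]
finger_gap: 0.587
21.1667 [501.6  16.9 477.9] [-179.9    0.    75.1]
w11 cell 60.464766816913794 0.8540484687070357 2420
w11 box 126.42500160856767 0.8232136083608529 388
w11 tab 208.34655043662656 0.8116032735765714 435
w9 cell 60.47434139374454 0.7850552429900247 3464
w9 box 170.76138814239508 1.0253080073351546 955
w6 rack 24.470298811348755 0.7178682062518902 6891
w6 box 110.28676553298595 0.8674695772600121 1474
w6 tab 192.0062214237583 0.8674729132065243 671
```

```bash
python3 -m creep '[[0,0,0.02,0,0,0,0.2],[0,0,0.03,0,0,0,0.2],[0,0,0.025,0,0,0,0.2],[0,0,0.015,0,0,0,0.2],[0,0,0.009,0,0,0,0.2],[0,0,0,0,0,0,0.2],[0,0,0,0,0,0,0.2]]' && python3 s2.py w12 && python3 - <<'E'
from s3 import *
def zs(f,lst,c):
    p=np.load(f"pics/{f}.npy",allow_pickle=True).item(); W=cloud(p)
    for n,z0,z1,r in lst:
        m=sel(W,z0,z1,c,r); m=cv2.erode(m.astype(np.uint8),np.ones((3,3)))>0; print(f,n,np.median(W[m][:,2]),W[m][:,2].std(),m.sum(),np.array(p["extrinsics"])[2,3])
C=(501.2,17.6)
zs("w12",[("cell",56,65,60),("box",122,131,25)],C)
zs("w9",[("cell",56,65,60),("box",166.5,175.5,25)],C)
E
```

```text
t: 21.8
tool_pos: [501.9, 16.9, 379.8]
ee_rot: [-3.142, 0.0, 1.311]
contact_force: [0.6, 0.1, 0.1]
finger_gap: 0.601
21.8 [501.9  16.9 379.8] [-180.     0.    75.1]
w12 cell 60.44691798318797 0.7238329781541081 4272 360.35770643983284
w12 box 126.47129139469126 0.8272298215602718 925 360.35770643983284
w9 cell 60.47434139374454 0.7850552429900247 3464 403.79362651185204
w9 box 170.78203017594964 0.7954839260049794 896 403.79362651185204
```

```bash
python3 -m creep '[[0,0,-0.01,0,0,0,0.2],[0,0,-0.025,0,0,0,0.2],[0,0,-0.03,0,0,0,0.2],[0,0,-0.03,0,0,0,0.2],[0,0,-0.015,0,0,0,0.2],[0,0,0,0,0,0,0.2],[0,0,0,0,0,0,0.2]]' && python3 -c "
from rig import manip
print(manip.state()['contact_force']); print(manip.sign_off())"
```

```text
t: 22.43
tool_pos: [501.5, 16.7, 491.2]
ee_rot: [3.139, -0.001, 1.311]
contact_force: [0.1, -0.0, 0.5]
finger_gap: 0.604
[ 0.14586645 -0.04586023  0.47444899]
the job is handed in; nothing more can be done
None
```

The copper coupon is pressed home in the white-topped cell's slot with the tweezers still clipped on. I handed the job in at about 22.4 s of the 51 s allowed.

- **Sequence:** I squeezed the tweezers open and lifted them from the stand. I lowered them over the copper coupon until the stop touched its top edge (about 3 N) and let go so they gripped. I then re-gripped by the tab, carried the coupon over and pressed it in by small steps.
- **Pressing:** The cheeks gave about 3–5 N. Near the bottom the force climbed over roughly 2 mm of travel, then jumped from 6.7 to 12.4 N as the coupon stopped. I read that as the contact fully down. The push on the coupon was about 13 N at most, under the 15 N limit.
- **Last checks:** Tweezers and coupon stood centred in the slot, and the gripper was clear. The tweezers' height after release matched the pressed height to about 0.3 mm, which is within measuring noise. The contact's own travel could not be read directly, so a very small spring-back cannot be ruled out.
- **Other coupons:** They were not touched. The blue one was still in the rack in the last picture. The steel one lay outside that view and was last seen in place when the tweezers gripped the copper coupon.
- **Mid-job correction:** My first alignment over the slot was about 4 mm off because the arm was still settling when I took that picture. A second look before insertion caught it, and I corrected it.

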